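# Clamp a microplate in the hand-cranked plate press

## Robot

A 6-joint arm with a two-finger parallel gripper is mounted at the origin on a cart in front of the work surface, level with it; the furniture and walls round the work are solid. World frame = base frame: x ahead of the robot, y to its left, z up, the work surface at z = 0. Lengths are in mm, angles in rad, forces in N, time in s.
With the tool pointing down it reaches from about 275 to 750 mm from the base axis. Payload 10.2 kg.
Tool frame: the origin (TCP) lies between the finger pads; the fingertips stand 11 mm ahead of it and the grasp point (between the pads) lies 8 mm behind it; z points along the fingers, y is the line along which they close (so a half turn about z gives the same grasp; the last joint's range is limited). The gripper opens to 85 mm and grips with 20 to 120 N. Pads are 22 mm wide; open, the fingers measure 114 mm over their backs; the gripper's body (76 mm by 85 mm) begins 54 mm behind the grasp point. The pads swing forward as they close: fully open they stand 13 mm farther back than shut.
Start: joints at [1.005, 0.313, 1.498, -0, 1.331, -0.223], TCP at [176.479, 494.456, 242.294] pointing down, gripper open.
Joint ranges: [-2.94, 2.94], [-0.97, 2.17], [0.19, 2.56], [-1.23, 4.37], [0.02, 3.11], [-2.88, 2.88]. Speed limits (rad/s): [2.39, 2.39, 3.01, 3.14, 3.14, 3.14].

## Interface

Orientations are given as a unit quaternion [w, x, y, z].
In Python, from rig import sense, eyes, finish_job gives the robot as it stands.
- The arm moves only by the shell command python3 -m jog 'ROWS' [FORCE]. ROWS is JSON, a list of rows, each a list of 7 numbers: the shift along the tool's x, y, z in m, then the turn, a rotation vector about the tool's x, y, z in rad, then the finger opening in m, from 0 to 0.0854. In form: [[dx, dy, dz, rx, ry, rz, gripper], ...]. A call has 1 to 5 rows; each row shifts and turns the commanded pose from where the row before left it, along the tool's axes as they then stand; what a row does not reach is not made up. A row lasts 1/10 s, in which the tool goes at most 50 mm and 8.59 degrees, less where a joint would pass 70% of its speed; a pose out of reach is approached as far as the arm can. A call is refused whole if a number of a shift passes 0.05 or a number of a turn 0.15, either way. A call with a gripper value outside its range is refused whole. The fingers move at their own pace and stop on an object; FORCE is the grip in N (left out, the last holds). Time passes only in rows, so rows that do not move let the fingers close. It gives the time, the measured TCP pose, the force, the opening and the grip force at its end, in the units of the state.
- sense(): the state, without advancing time (a new reading comes with each control period).
- eyes.capture(name): name is "scene" or "side" or "wrist"; returns the picture (400x640x3 uint8, red, green, blue); there is no depth.
- eyes.calibration(name): a dict with "fx", "fy", "cx", "cy" (pixels), "cam_to_world" (4x4, takes a point from camera to world coordinates); the wrist camera has in their place "mount" (4x4, takes a point from camera to tool coordinates, whose origin is the TCP and whose axes are the flange's). Camera axes: x right, y down, z forward; pixel columns grow to the right and rows downward; lengths in mm; the calibration is good to about 2 mm. A picture is of the moment at which its call begins: read the wrist's pose just before it. calibration takes no time and is no camera call.
- finish_job(): hands the job in; it is judged then, once.
The state is a dict: "time_s": time; "joints": joint angles; "dq": joint speeds; "tau": joint torques, N m; "eef_pos": TCP position; "ee_rot": TCP orientation; "force": force on the tool from outside, world axes, zero at the start; "wrist_torque": the same for the moment, N m; "grip_width": opening from 0.0 (shut) to 1.0 (fully open); "grip_force": force on a finger pad.
Only numpy, scipy, OpenCV 4.12 (cv2) and the standard library are available. Lean on these libraries where they do the work, as an engineer would, in place of code of your own. Each camera call takes 0.05 s, during which the arm holds its last target. There are 200 camera calls.

## Task

Push the loaded tray fully home into the plate press. Then pull up the crank's loose black sleeve to free its lock pin and, holding it up, wind clockwise (seen from above) until you feel the platen touch the plate and on by about a quarter of a turn, so that the plate is clamped firmly but not overloaded. Let the pin drop fully into a notch so that the press stays locked, let go, and leave the bottles and the beaker where they stand.

Things in the scene. Friction and masses are not known exactly. Their poses are not given: they have to be found in the camera images.
- press: C-frame plate press, white head and column on a grey foot, fixed, 235 x 150 mm, 265 mm high. Origin: on the bench under its vertical screw axis; x points from the open front (red knob) to the column, z up. A sprung aluminium platen under the head goes down 30 mm per turn of the crank. It starts 15 to 55 mm above the plate: the last user's settings of its stem and the bed differ every time.
- plate: white 96-well microplate, 86 x 128 x 14 mm, loose in the tray's nest; origin at the centre of its underside, z up. Once the platen touches it, springs press on it with 20 N at once and about 9 N more per mm of travel; it may carry up to 125 N.
- amber_bottle: brown bottle with black cap, diameter 56, height 118 mm, beside the press; origin at the centre of its underside. Leave alone.
- blue_cap_bottle: clear bottle with blue cap, diameter 54, height 100 mm, beside the press; origin at the centre of its underside. Leave alone.
- beaker: clear beaker with sticks in it, diameter 54, height 70 mm, beside the press; origin at the centre of its underside. Leave alone.
- crank_axis (a point): point on the vertical axis of the crank at mid-thickness of its level steel arm, 241 mm above the bench. The arm is 10 mm thick and turns above the head; the sleeve's axis circles at radius 60 mm about this axis. The hub in the middle stands 21 mm above this point.
- sleeve_mid (a point): middle of the black grip sleeve: upright cylinder, diameter 24, height 50 mm (a 4 mm pin cap on top), spinning freely about its own axis; its lower end 8 mm above the middle of the arm. Pinch it from above and carry it round the circle; turning the wrist does nothing. It can be pulled straight up 14 mm and takes the lock pin along.
- tray_knob (a point): point in the upright red knob at the tray's front end, on its axis: diameter 23 mm, its top 15 mm above and the tray's flat tongue (34 mm wide) 25 mm below this point. Pinch it from above or push it; the tray slides only along the press's x axis, on which the knob lies, straight towards the crank axis.
- crank (a joint): crank angle in rad, 0 at the start, growing clockwise seen from above, which lowers the platen. Turns only while the pin is lifted. Running friction about 1 N at the sleeve; with the plate clamped the crank also pushes back (about 1.5 N at first touch, about 7 N a quarter of a turn on) and runs back if let go with the pin lifted.
- lock_pin (a joint): lift of sleeve and pin in m: 0 in a notch, about 0.008 with the round-ended 8 mm pin on top of a tooth, clear of the teeth above 0.009, upper stop 0.014. A spring pushes it down with 5 N (8 N at full lift). 20 notches, 11 mm wide, every 18 degrees (0.314 rad) of crank angle, one at angle 0.
- tray (a joint): position of the tray in m: 0 drawn out (as at the start), 0.090 fully home against its stop, the plate then centred under the platen. Slides with about 1.5 N of friction and stays where it is left.
Not all that is in view belongs to the job. Leave any green look-alike of the plate alone.

How it is judged (in metres and radians):
On the way, in this order (a step that is already met when the one before it is completed fails the run):
1. the tray is fully home (value of joint tray above 0.087 m), for 0.2 s.
2. with the sleeve held up, the crank has been wound until the platen bears on the plate (value of joint lock_pin above 0.008 m and contact force between the fingers and press above 1 N and contact force between press and plate above 25 N), for 0.2 s.
At the end, for the whole second after the job is handed in: The tray is home (within 3 mm of its stop), the lock pin is seated in a notch (lift under 3 mm), the crank stands still and the platen clamps the plate with 60 to 125 N, about 0.14 to 0.37 of a turn past first touch; bottles and beaker within 15 mm of where they stood (value of joint tray above 0.087 m and value of joint lock_pin below 0.003 m and contact force between press and plate between 60 and 125 N and velocity of joint crank between -0.05 and 0.05 rad/s).
It fails at once if the plate is overloaded: the platen presses on it with more than 145 N (contact force between press and plate above 145 N).
It fails at once if a bottle or the beaker is shifted by more than 15 mm (distance of any of amber_bottle, blue_cap_bottle, beaker from where it was at the start of the episode above 0.015 m).
It also fails if it takes over 64 s, if anything falls off the work surface, if the arm or the gripper's body presses on something with over 40 N, if the wrist force passes 120 N, or if a joint passes its speed limit or range.

## Working session

There is one attempt and no reset: what is moved stays moved. The work goes in short steps, Python scripts to look and compute and a shell command to move; the robot and the scene stay as the last step left them, time stands still between calls to the robot, and variables do not carry over. Pictures are saved under pics/ and viewed, at most 10 in all, crops included, and the job is handed in when it is done.

```bash
ls; mkdir -p pics; python3 - <<'E'
from rig import sense, eyes
import cv2, numpy as np
print(sense())
for n in ("scene","side"):
    cv2.imwrite(f"pics/{n}0.png", eyes.capture(n)[:,:,::-1])
    c=eyes.calibration(n); print(n,c)
print(eyes.calibration("wrist"))
E
```

```text
pics
{'time_s': 0.0, 'joints': array([ 1.00456736e+00,  3.13430572e-01,  1.49847312e+00,  2.38590145e-05,
        1.33100652e+00, -2.23401577e-01]), 'dq': array([-9.24792293e-05,  2.17946871e-03, -3.14840717e-04,  2.52498703e-05,
        4.35469067e-04,  9.44447358e-05]), 'tau': array([ 1.80648349e-04, -4.12259102e+01, -2.59748948e+01, -1.43064067e-04,
        4.03569342e-03, -7.18898605e-06]), 'eef_pos': array([176.34459122, 494.22401506, 241.73144682]), 'ee_rot': array([-2.64086609e-04,  1.70578258e-01,  9.85343911e-01, -6.03642086e-04]), 'force': array([-0.24946635, -0.46544432,  0.43533198]), 'wrist_torque': array([-0.01961251,  0.00216118, -0.00392008]), 'grip_force': 0.0, 'grip_width': 1.0038718851080928}
scene {'fx': 394.1954296379026, 'fy': 394.1954296379026, 'cx': 309.4748401375594, 'cy': 195.13740561364503, 'cam_to_world': array([[-7.47130979e-01,  4.86090895e-01, -4.53333147e-01,
         1.09425178e+03],
       [ 6.64466944e-01,  5.63357559e-01, -4.91031507e-01,
         5.27530748e+02],
       [ 1.67027106e-02, -6.68089742e-01, -7.43893216e-01,
         9.13729842e+02],

[... 305 characters left out ...]
-1.79293415e-01,  4.03075447e-01, -8.97431922e-01,
         1.00972104e+03],
       [ 1.42058309e-02, -9.11057914e-01, -4.12033581e-01,
         6.03272784e+02],
       [ 0.00000000e+00,  0.00000000e+00,  0.00000000e+00,
         1.00000000e+00]])}
{'fx': 351.922965826628, 'fy': 351.922965826628, 'cx': 317.25380614220535, 'cy': 197.55076864148148, 'mount': array([[-6.98304422e-05, -9.44614755e-01, -3.28181291e-01,
         8.48745392e+01],
       [ 9.99999977e-01, -1.32994639e-04,  1.70022664e-04,
         5.19513328e-01],
       [-2.04252269e-04, -3.28181272e-01,  9.44614742e-01,
        -1.30925044e+02],
       [ 0.00000000e+00,  0.00000000e+00,  0.00000000e+00,
         1.00000000e+00]])}
```

View pics/scene0.png

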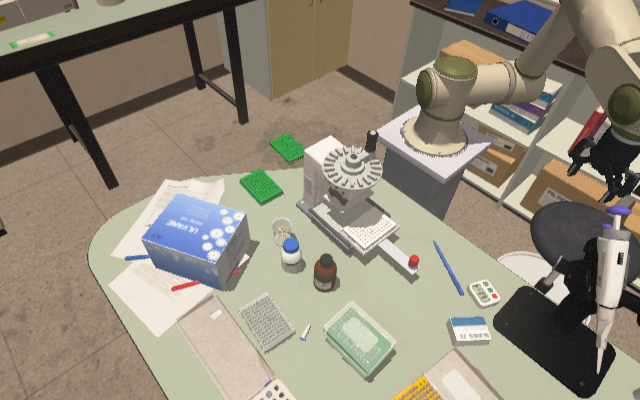

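View pics/side0.png

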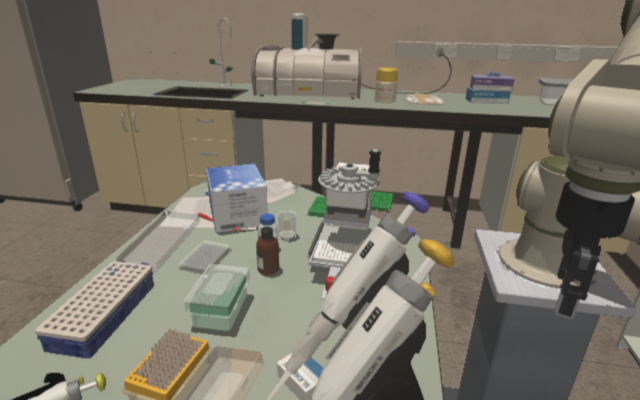

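Scene view: the press is at about (345,200), the red tray knob at (414,261), the black sleeve at (371,140) and the hub at (352,163). In the side view the sleeve is at (375,161), and the knob at (330,283) is partly behind the pipette stand.

Look-alikes:
- **Red knob:** red pen (190,285), red button on the timer (490,290).
- **Black sleeve:** black cap of the amber bottle (326,260), pipette stand (560,340).
- **White plate in the tray:** clear plate (266,320), green plates (262,186) and (287,148).

I choose the knob at (414,261) and the sleeve at (371,140), and check both in a crop.

```bash
cat > h.py <<'E'
import numpy as np, cv2
from rig import sense, eyes
from scipy.spatial.transform import Rotation as R
def cam(n):
    c=eyes.calibration(n)
    if "mount" in c:
        s=sense(); T=np.eye(4); q=s["ee_rot"]; T[:3,:3]=R.from_quat([q[1],q[2],q[3],q[0]]).as_matrix(); T[:3,3]=s["eef_pos"]
        M=T@c["mount"]
    else: M=c["cam_to_world"]
    return c,M
def ray(cm,uv):
    c,M=cm; d=M[:3,:3]@np.array([(uv[0]-c["cx"])/c["fx"],(uv[1]-c["cy"])/c["fy"],1]); return M[:3,3],d/np.linalg.norm(d)
def onz(cm,uv,z):
    o,d=ray(cm,uv); return o+d*(z-o[2])/d[2]
def proj(cm,p):
    c,M=cm; q=np.linalg.inv(M)@np.r_[p,1]; return np.array([c["fx"]*q[0]/q[2]+c["cx"],c["fy"]*q[1]/q[2]+c["cy"]])
def tri(rs):
    A=sum(np.eye(3)-np.outer(d,d) for o,d in rs); b=sum((np.eye(3)-np.outer(d,d))@o for o,d in rs); return np.linalg.solve(A,b)
def blobs(m,box,amin=15):
    x0,y0,x1,y1=box; n,l,s,c=cv2.connectedComponentsWithStats(m[y0:y1,x0:x1].astype(np.uint8))
    return [(s[i,:5]+[x0,y0,0,0,0],c[i]+[x0,y0]) for i in range(1,n) if s[i,4]>=amin]
E
python3 - <<'E'
from h import *
ims={n:cv2.imread(f"pics/{n}0.png") for n in("scene","side")}
red=lambda im:(im[:,:,2]>130)&(im[:,:,1]<90)&(im[:,:,0]<90)
blk=lambda im:im.max(2)<55
for n,bk,bs in(("scene",(395,245,435,280),(355,120,390,165)),("side",(310,265,350,310),(360,140,390,180))):
    print(n,"knob",blobs(red(ims[n]),bk,5)); print("  sleeve",blobs(blk(ims[n]),bs))
a=cv2.resize(ims["scene"][120:285,295:435],None,fx=2.8,fy=2.8); b=cv2.resize(ims["side"][145:310,300:400],None,fx=2.8,fy=2.8)
cv2.imwrite("pics/crop.png",np.hstack([a,b]))
c=cam("scene"); print(onz(c,(371,140),274),onz(c,(352,150),262))
E
```

```text
scene knob [(array([409, 255,  10,  11,  69]), array([413.84057971, 259.5942029 ]))]
  sleeve [(array([367, 135,  10,  14,  50]), array([371.38, 140.76]))]
side knob [(array([326, 277,   7,   6,  35]), array([328.91428571, 279.37142857]))]
  sleeve [(array([369, 152,  11,  21, 178]), array([374.08988764, 162.06741573]))]
[464.30153776  67.24324662 274.        ] [516.93847064  53.75045707 262.        ]
```

View pics/crop.png

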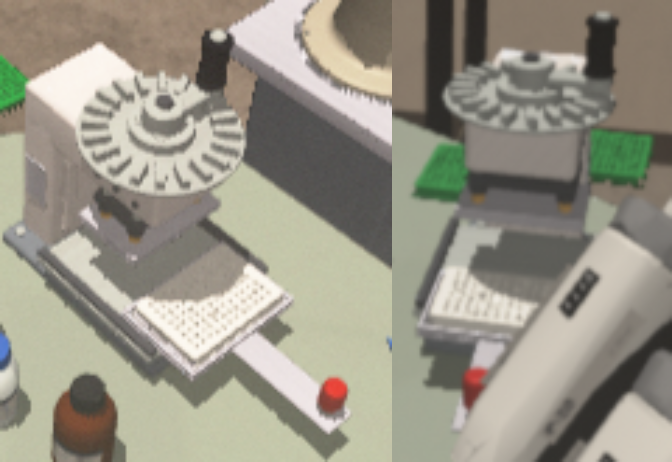

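The crop confirms it: sleeve on the arm end with a grey pin cap, hub at scene (354,156) and side (349,165), and the red knob at the end of the tray's tongue at scene (414,260).

```bash
python3 - <<'E'
from h import *
S,D=cam("scene"),cam("side")
for nm,a,b,z in(("hubtop",(354,156),(349.3,165.4),262),("sleevetop",(371.8,132.5),(375,151),303),("sleevebot",(369.2,151.5),(374.3,173),249),("sleevemid",(370.6,142.3),(374.6,162),274),("knob",(413.9,260),(330.2,281),None)):
    print(nm,tri([ray(S,a),ray(D,b)]).round(1), *( (onz(S,a,z).round(1),onz(D,b,z).round(1)) if z else ()))
for z in(30,40,50,60): print(z,onz(S,(413.9,260),z).round(1))
E
```

```text
hubtop [524.2  68.6 258.1] [529.   72.3 262. ] [522.8  76.8 262. ]
sleevetop [464.2  65.9 298.6] [470.4  70.3 303. ] [463.1  75.9 303. ]
sleevebot [463.3  67.6 240.3] [476.4  76.6 249. ] [460.6  81.5 249. ]
sleevemid [463.9  67.3 269.9] [471.6  72.6 274. ] [462.2  72.3 274. ]
knob [531.6 308.   81. ]
30 [499.9 296.2  30. ]
40 [506.6 298.9  40. ]
50 [513.3 301.5  50. ]
60 [520.1 304.1  60. ]
```

```bash
python3 - <<'E'
from h import *
S,D=cam("scene"),cam("side")
print("purple",tri([ray(S,(618,211)),ray(D,(415,202))]).round(0), "gripper",proj(S,[176,494,242]).round(),proj(D,[176,494,242]).round())
print("stand base",onz(S,(515,300),0).round(0),onz(S,(600,385),0).round(0))
print("amber",onz(S,(326,259),118).round(0),"blue",onz(S,(291,243),100).round(0),"beaker",onz(S,(282,225),70).round(0))
E
python3 -m jog '[[0,0,-0.05,0,0,-0.12,0.085],[0,0,-0.05,0,0,-0.12,0.085],[0,0,-0.05,0,0,-0.12,0.085]]' 30; python3 -c "
from rig import sense; s=sense(); print(s['ee_rot'],s['joints'])"
```

```text
purple [399. 562. 398.] gripper [585. 188.] [561. 297.]
stand base [380. 533.   0.] [426. 762.   0.]
amber [715. 180. 118.] blue [740.  80. 100.] beaker [708.   3.  70.]
time_s: 0.4
eef_pos: [176.2, 494.0, 394.0]
ee_rot: [-0.0, -0.011, 1.0, -0.0]
force: [1.1, 1.2, -0.3]
grip_width: 0.995
grip_force: 0.0
[-2.43652218e-04 -1.10877711e-02  9.99938431e-01 -3.67991617e-04] [ 1.00463368e+00  2.59122978e-01  1.18201606e+00  6.75981899e-06
  1.70133628e+00 -5.88337764e-01]
```

```bash
R='[-0.033,-0.030,0.004,0,0,0,0.085]'; python3 -m jog '[[-0.033,-0.030,0.004,0,0,0,0.085],[-0.033,-0.030,0.004,0,0,0,0.085],[-0.033,-0.030,0.004,0,0,0,0.085],[-0.033,-0.030,0.004,0,0,0,0.085],[-0.033,-0.030,0.004,0,0,0,0.085]]' && python3 -m jog '[[-0.033,-0.030,0.004,0,0,0,0.085],[-0.033,-0.030,0.004,0,0,0,0.085],[-0.033,-0.030,0.004,0,0,0,0.085],[-0.033,-0.030,0.004,0,0,0,0.085],[0,0,0,0,0,0,0.085]]'
python3 - <<'E'
from h import *
s=sense(); print(s["eef_pos"],s["ee_rot"]); W=cam("wrist"); im=eyes.capture("wrist")[:,:,::-1]
cv2.imwrite("pics/w1.png",im); np.save("w1.npy",W[1])
E
```

```text
time_s: 0.9
eef_pos: [345.0, 345.9, 371.9]
ee_rot: [-0.0, -0.009, 1.0, -0.0]
force: [0.3, 0.9, -0.4]
grip_width: 0.992
grip_force: 0.0
time_s: 1.4
eef_pos: [480.8, 226.3, 354.3]
ee_rot: [-0.001, -0.006, 1.0, -0.001]
force: [-0.7, 0.8, 0.2]
grip_width: 0.994
grip_force: 0.0
[480.76565968 226.26390871 354.34937325] [-1.32874986e-03 -6.02760912e-03  9.99980670e-01 -7.50234613e-04]
```

View pics/w1.png

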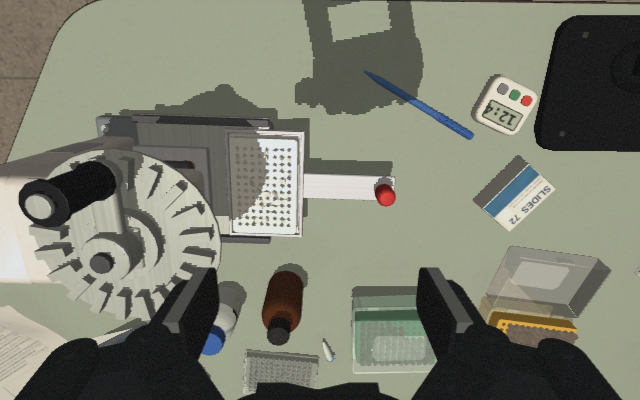

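The wrist view shows the sleeve's cap at (38,204), the hub's screw at (101,263), the knob's top at about (387,197) and the amber bottle at (280,305). The tray axis runs almost along the image rows.

```bash
python3 - <<'E'
from h import *
S,D=cam("scene"),cam("side"); W=(eyes.calibration("wrist"),np.load("w1.npy"))
im=cv2.imread("pics/w1.png"); red=(im[:,:,2]>110)&(im[:,:,1]<90)&(im[:,:,0]<90)
b=blobs(red,(360,170,410,220)); print(b); k=b[0][1]
cap=blobs(im[:,:,:].min(2)>110,(18,185,60,222)); print(cap)
P=tri([ray(W,k),ray(S,(413.9,260.2))]); print("knob",P.round(1))
for z in(40,50,60,70):print(z,onz(W,k,z).round(1),onz(S,(413.9,260.2),z).round(1))
print("cap W",onz(W,(38.5,204),303).round(1),"hub W",onz(W,(101,263),262).round(1),onz(W,(101,263),258).round(1))
print("cap tri",tri([ray(W,(38.5,204)),ray(S,(371.8,132.5)),ray(D,(375,151))]).round(1),"hub tri",tri([ray(W,(101,263)),ray(S,(354,156)),ray(D,(349.3,165.4))]).round(1))
print("amber",onz(W,(278,330),118).round(0))
cv2.imwrite("pics/w1c.png",np.hstack([cv2.resize(im[150:320,0:140],None,fx=3,fy=3,interpolation=1),cv2.resize(im[170:213,360:410],None,fx=7,fy=11.86,interpolation=1)]))
E
```

```text
[(array([377, 190,  18,  16, 231]), array([385.9004329 , 197.61038961]))]
[(array([ 18, 185,  14,  37, 150]), array([ 21.18666667, 209.07333333])), (array([ 25, 195,  26,  24, 474]), array([ 37.75105485, 206.76582278]))]
knob [534.8 310.2  81.3]
40 [548.8 319.1  40. ] [507.1 299.2  40. ]
50 [545.4 317.   50. ] [513.8 301.8  50. ]
60 [542.  314.9  60. ] [520.5 304.5  60. ]
70 [538.6 312.8  70. ] [527.3 307.1  70. ]
cap W [465.   72.5 303. ] hub W [525.1  71.9 262. ] [527.4  69.1 258. ]
cap tri [465.4  68.  299.4] hub tri [525.3  70.  259.2]
amber [701. 179. 118.]
```

View pics/w1c.png

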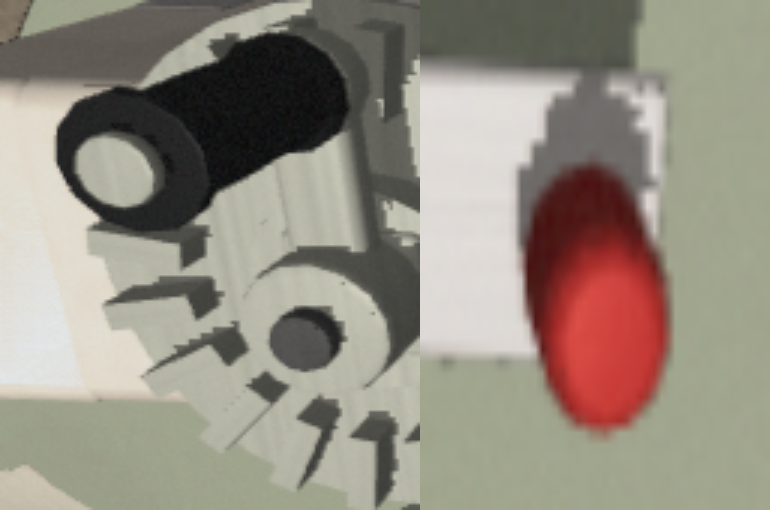

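```bash
python3 - <<'E'
from h import *
S,D=cam("scene"),cam("side"); W=(eyes.calibration("wrist"),np.load("w1.npy"))
print("cap",onz(W,(40,206.7),303).round(1),"sleevetop",onz(W,(44,202.7),299).round(1),"hub",onz(W,(105.2,258),262).round(1))
# knob top scene: crop (335,383)/2.8
kt=tri([ray(W,(386.7,198.7)),ray(S,(295+335/2.8,120+384/2.8))]); print("knob top",kt.round(1))
for z in (85,90,95,100): 
  p=onz(W,(386.7,198.7),z); q=onz(W,(384,189.4),z-40); print(z,p.round(1),q.round(1),proj(S,p).round(1),proj(D,p).round(1))
E
```

```text
cap [466.6  73.  303. ] sleevetop [465.7  72.4 299. ] hub [521.   75.6 262. ]
knob top [532.9 308.8  91.3]
85 [534.8 310.7  85. ] [535.8 314.7  45. ] [414.5 259.6] [327.7 280.9]
90 [533.1 309.7  90. ] [534.2 313.7  50. ] [415.  257.8] [328.7 278.7]
95 [531.4 308.6  95. ] [532.6 312.7  55. ] [415.5 256. ] [329.6 276.6]
100 [529.6 307.6 100. ] [531.  311.7  60. ] [416.1 254.2] [330.6 274.4]
```

```bash
python3 -m jog '[[-0.027,0.042,0.01,0,0,0,0.065],[-0.026,0.041,0.02,0,0,0,0.065],[0,0,0.05,0,0,0,0.065],[0,0,0.05,0,0,0,0.065],[0,0,0.05,0,0,0,0.065]]' && python3 -m jog '[[0,0,0.04,0,0,0,0.065],[0,0,0,0,0,0,0.065]]'; python3 - <<'E'
from h import *
s=sense(); print(s["eef_pos"],s["ee_rot"]); W=cam("wrist"); im=eyes.capture("wrist")[:,:,::-1].copy()
cv2.imwrite("pics/w2.png",im); b=blobs((im[:,:,2]>110)&(im[:,:,1]<90)&(im[:,:,0]<90),(150,100,500,399)); print(b)
for z in(77,85,92):
  for x in b: print(z,onz(W,x[1],z).round(1))
E
```

```text
time_s: 1.95
eef_pos: [526.7, 312.0, 175.7]
ee_rot: [0.0, -0.01, 1.0, 0.0]
force: [0.6, 0.1, -0.5]
grip_width: 0.76
grip_force: 0.0
time_s: 2.15
eef_pos: [524.7, 310.7, 132.5]
ee_rot: [-0.005, -0.009, 1.0, -0.002]
force: [-0.0, -0.4, 0.7]
grip_width: 0.76
grip_force: 0.0
[524.70853737 310.74472334 132.46174135] [-0.00491794 -0.00919255  0.99994435 -0.0016145 ]
[(array([327, 257,   5,   6,  19]), array([328.73684211, 259.42105263]))]
77 [543.1 318.3  77. ]
85 [538.8 318.   85. ]
92 [535.  317.7  92. ]
```

View pics/w2.png

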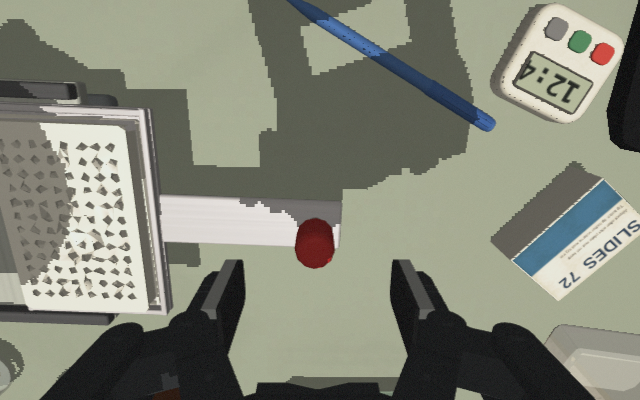

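The knob (in shadow) spans about (295–334, 219–268), with its top's centre at about (314,251), a little robot-side of and centred between the fingers.

```bash
python3 - <<'E'
from h import *
W=cam("wrist"); im=cv2.imread("pics/w2.png")
b,g,r=[im[:,:,i].astype(int) for i in range(3)]
for x in blobs((r>60)&(r>2.2*g)&(r>2.2*b),(280,200,350,290),50): print(x)
for z in(85,92,96): print(z,onz(W,(314,251),z).round(1), "bottom",onz(W,(315.5,234),z-40).round(1))
c,M=W; print(M[:3,3])
E
```

```text
(array([ 295,  219,   39,   49, 1534]), array([314.21382008, 243.14211213]))
85 [537.9 310.1  85. ] bottom [545.6 310.9  45. ]
92 [534.2 310.1  92. ] bottom [542.4 310.9  52. ]
96 [532.1 310.1  96. ] bottom [540.5 310.9  56. ]
[442.43122991 310.47992061 267.70888121]
```

```bash
python3 -m jog '[[-0.009,0,0.015,0,0,0,0.065],[0,0,0.02,0,0,0,0.065],[0,0,0.02,0,0,0,0.065],[0,0,0,0,0,0,0.015],[0,0,0,0,0,0,0.015]]' 40 && python3 -m jog '[[0,0,0,0,0,0,0.015],[0,0,0,0,0,0,0.015]]'
```

```text
time_s: 2.7
eef_pos: [537.9, 311.6, 85.2]
ee_rot: [0.002, -0.009, 1.0, 0.001]
force: [-0.5, 1.2, 1.4]
grip_width: 0.432
grip_force: 0.0
time_s: 2.9
eef_pos: [538.1, 309.4, 85.4]
ee_rot: [0.001, -0.009, 1.0, -0.002]
force: [-2.3, -13.2, 10.3]
grip_width: 0.243
grip_force: 39.1
```

```bash
python3 -m jog '[[0.001,-0.018,0,0,0,0,0.015],[0.001,-0.018,0,0,0,0,0.015],[0.001,-0.018,0,0,0,0,0.015],[0.001,-0.018,0,0,0,0,0.015],[0,0,0,0,0,0,0.015]]' && python3 -m jog '[[0,-0.012,0,0,0,0,0.015],[0,0,0,0,0,0,0.015]]'
```

```text
time_s: 3.4
eef_pos: [536.3, 237.5, 85.5]
ee_rot: [0.003, -0.008, 1.0, 0.0]
force: [3.3, -0.9, 5.8]
grip_width: 0.239
grip_force: 39.4
time_s: 3.6
eef_pos: [536.1, 226.3, 85.5]
ee_rot: [0.003, -0.008, 1.0, 0.0]
force: [-0.2, -1.9, 8.9]
grip_width: 0.238
grip_force: 39.8
```

```bash
python3 -m jog '[[0,-0.004,0,0,0,0,0.015],[0,-0.003,0,0,0,0,0.015],[0,0,0,0,0,0,0.015]]' && python3 -m jog '[[0,-0.002,0,0,0,0,0.015],[0,-0.002,0,0,0,0,0.015],[0,0,0,0,0,0,0.015]]'
```

```text
time_s: 3.9
eef_pos: [536.0, 220.0, 85.5]
ee_rot: [0.002, -0.009, 1.0, 0.0]
force: [-1.5, -1.6, 9.5]
grip_width: 0.244
grip_force: 39.9
time_s: 4.2
eef_pos: [535.9, 218.9, 85.6]
ee_rot: [0.003, -0.008, 1.0, 0.003]
force: [0.1, 16.1, 6.4]
grip_width: 0.24
grip_force: 40.0
```

```bash
python3 -m jog '[[0,0,0,0,0,0,0.015],[0,0,0,0,0,0,0.065],[0,0,0,0,0,0,0.065],[0,0,-0.04,0,0,0,0.065],[0,0,-0.05,0,0,0,0.065]]' && python3 -m jog '[[0,0,-0.05,0,0,0,0.065],[0,0,-0.05,0,0,0,0.065],[0,0,-0.05,0,0,0,0.065],[0,0,-0.05,0,0,0,0.065],[0.02,-0.03,0,0,0,0,0.065]]' && python3 -m jog '[[0.02,-0.038,0,0,0,0,0.065],[0.02,-0.038,0,0,0,0,0.065],[0.01,-0.038,0,0,0,0,0.065],[0,0,0,0,0,0,0.065],[0,0,0,0,0,0,0.065]]'; python3 - <<'E'
from h import *
s=sense(); print(s["eef_pos"],s["ee_rot"]); W=cam("wrist"); im=eyes.capture("wrist")[:,:,::-1].copy()
cv2.imwrite("pics/w3.png",im); np.save("w3.npy",W[1]); cv2.imwrite("pics/scene3.png", eyes.capture("scene")[:,:,::-1])
E
```

```text
time_s: 4.7
eef_pos: [533.6, 215.5, 172.3]
ee_rot: [-0.002, -0.008, 1.0, -0.0]
force: [0.7, 0.1, 1.0]
grip_width: 0.763
grip_force: 0.0
time_s: 5.2
eef_pos: [517.7, 186.8, 381.2]
ee_rot: [0.009, -0.01, 1.0, 0.001]
force: [0.4, -0.2, -0.3]
grip_width: 0.764
grip_force: 0.0
time_s: 5.7
eef_pos: [467.0, 70.2, 373.1]
ee_rot: [0.001, -0.008, 1.0, -0.0]
force: [0.5, -0.1, 0.9]
grip_width: 0.761
grip_force: 0.0
[466.95398268  70.1943883  373.10484967] [ 5.13989042e-04 -7.70088933e-03  9.99970216e-01 -1.16870700e-05]
```

View pics/w3.png

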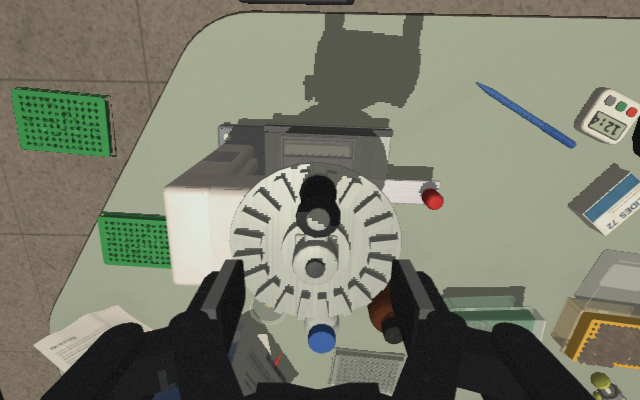

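The tray is in: the plate is under the platen and the knob has moved in to (432,199). The sleeve's cap is at (318,219) and the hub at (315,266), and the sleeve sits midway between the fingers.

```bash
python3 - <<'E'
from h import *
W=(eyes.calibration("wrist"),np.load("w3.npy")); im=cv2.imread("pics/w3.png")
g=cv2.cvtColor(im,cv2.COLOR_BGR2GRAY)
for z in blobs(g<50,(295,165,345,240)): print("black",z)
for z in blobs(g<110,(300,250,332,285)): print("hole",z)
for z in blobs(g>85,(303,205,335,234)): print("cap",z)
print("cap",onz(W,(318,219),303).round(1),"ring",onz(W,(319,215),299).round(1),"hub",onz(W,(315.5,264),262).round(1),onz(W,(315.5,268),266).round(1))
cv2.imwrite("pics/w3c.png",cv2.resize(im[160:300,220:410],None,fx=4,fy=4,interpolation=1))
E
```

```text
black (array([ 297,  175,   43,   62, 1415]), array([319.76749117, 199.87349823]))
hole (array([305, 258,  20,  20, 315]), array([314.81269841, 267.34603175]))
cap (array([306, 209,  24,  22, 386]), array([317.52849741, 219.67098446]))
cap [466.2  71.2 303. ] ring [465.2  71.8 299. ] hub [521.3  70.2 262. ] [522.5  70.3 266. ]
```

View pics/w3c.png

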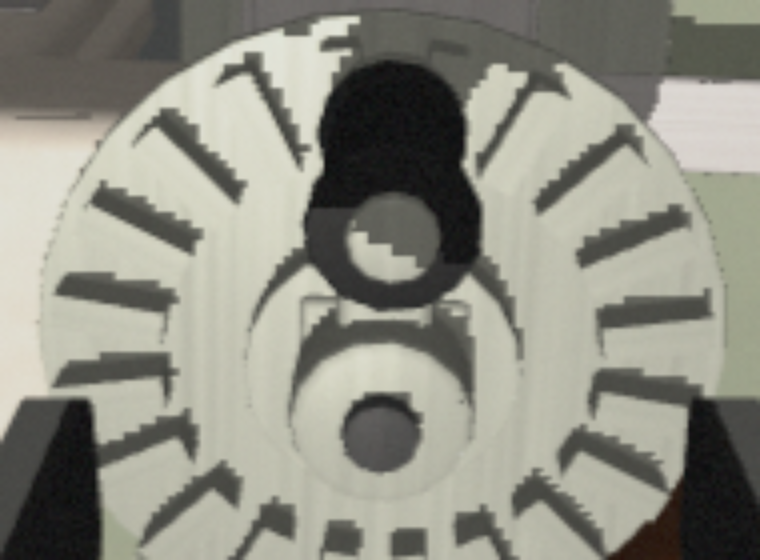

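```bash
python3 -m jog '[[0.002,0.001,0.03,0,0,0,0.06],[0,0,0.03,0,0,0,0.06],[0,0,0.025,0,0,0,0.06],[0,0,0.010,0,0,0,0.06],[0,0,0,0,0,0,0.06]]' 60 && python3 -m jog '[[0,0,0,0,0,0,0.015],[0,0,0,0,0,0,0.015],[0,0,0,0,0,0,0.015],[0,0,0,0,0,0,0.015]]'
```

```text
time_s: 6.3
eef_pos: [464.9, 72.3, 276.7]
ee_rot: [-0.001, -0.009, 1.0, 0.0]
force: [0.9, 0.7, 0.1]
grip_width: 0.702
grip_force: 0.0
time_s: 6.7
eef_pos: [465.5, 71.7, 278.6]
ee_rot: [0.001, -0.009, 1.0, -0.0]
force: [0.2, 1.1, 6.8]
grip_width: 0.266
grip_force: 58.6
```

```bash
python3 -m jog '[[0,0,-0.006,0,0,0,0.015],[0,0,-0.006,0,0,0,0.015],[0,0,0,0,0,0,0.015],[0,0,0,0,0,0,0.015]]'; python3 - <<'E'
import numpy as np
# tool axes: q=(0,-.009,1,0): x=(-1,-.018), y=(-.018,1)
th0=np.pi-.02; r=60; X=np.array([-1,-.018]);Y=np.array([-.018,1])
for k in range(20):
    a,b=th0-k*np.pi/10,th0-(k+1)*np.pi/10
    d=r*np.array([np.cos(b)-np.cos(a),np.sin(b)-np.sin(a)]); print(k+1,(d@X/1000).round(4),(d@Y/1000).round(4),end="; ")
E
```

```text
time_s: 7.1
eef_pos: [465.3, 71.7, 288.9]
ee_rot: [0.0, -0.009, 1.0, 0.0]
force: [6.1, 1.5, -8.0]
grip_width: 0.267
grip_force: 59.0
1 -0.0036 0.0184; 2 -0.0092 0.0164; 3 -0.0138 0.0128; 4 -0.017 0.0079; 5 -0.0186 0.0022; 6 -0.0184 -0.0036; 7 -0.0164 -0.0092; 8 -0.0128 -0.0138; 9 -0.0079 -0.017; 10 -0.0022 -0.0186; 11 0.0036 -0.0184; 12 0.0092 -0.0164; 13 0.0138 -0.0128; 14 0.017 -0.0079; 15 0.0186 -0.0022; 16 0.0184 0.0036; 17 0.0164 0.0092; 18 0.0128 0.0138; 19 0.0079 0.017; 20 0.0022 0.0186;
```

```bash
python3 -m jog '[[0,0,-0.002,0,0,0,0.015],[0,0.006,0,0,0,0,0.015],[-0.0036,0.0124,0,0,0,0,0.015],[0,0,0,0,0,0,0.015]]'
```

```text
time_s: 7.5
eef_pos: [469.1, 90.4, 290.9]
ee_rot: [0.001, -0.009, 1.0, -0.0]
force: [8.2, -2.1, -8.3]
grip_width: 0.264
grip_force: 59.2
```

```bash
cat > fb.py <<'E'
from h import *
import sys
C=np.array([525,70.4])
if len(sys.argv)>1: C=np.array(eval(sys.argv[1]))
s=sense(); p=s["eef_pos"][:2]-C; th=np.arctan2(p[1],p[0]); r=np.linalg.norm(p); u=p/r; t=np.array([u[1],-u[0]]); f=s["force"]
print("crank deg %.1f r %.1f z %.1f Fcw %.1f Frad %.1f Fz %.1f q %s"%(np.degrees(np.pi-.02-th),r,s["eef_pos"][2],f[:2]@t,f[:2]@u,f[2],s["joints"].round(2)))
E
python3 -m jog '[[-0.0092,0.0164,0,0,0,0,0.015],[-0.0138,0.0128,0,0,0,0,0.015],[-0.017,0.0079,0,0,0,0,0.015],[-0.0186,0.0022,0,0,0,0,0.015],[0,0,0,0,0,0,0.015]]'; python3 fb.py
```

```text
time_s: 8.0
eef_pos: [527.2, 129.3, 289.5]
ee_rot: [-0.002, -0.008, 1.0, -0.001]
force: [2.2, -5.3, -8.6]
grip_width: 0.271
grip_force: 60.1
crank deg 91.0 r 58.9 z 289.5 Fcw 2.4 Frad -5.2 Fz -8.6 q [ 0.03  0.33  1.36 -0.    1.46 -1.56]
```

```bash
cat >> fb.py <<'E'
F=[]
for i in range(6): eyes.capture("side"); F.append(sense()["force"])
F=np.array(F); m=F.mean(0); print("mean Fcw %.2f Frad %.2f Fz %.1f sd %.1f t %.1f"%(m[:2]@t,m[:2]@u,m[2],(F[:,:2]@t).std(),sense()["time_s"]))
E
python3 -m jog '[[-0.0184,-0.0036,0,0,0,0,0.015],[-0.0164,-0.0092,0,0,0,0,0.015],[-0.0128,-0.0138,0,0,0,0,0.015],[-0.0079,-0.017,0,0,0,0,0.015],[0,0,0,0,0,0,0.015]]'; python3 fb.py
```

```text
time_s: 8.5
eef_pos: [583.0, 85.6, 290.2]
ee_rot: [-0.001, -0.007, 1.0, -0.0]
force: [3.2, -0.6, -7.1]
grip_width: 0.266
grip_force: 60.3
crank deg 164.1 r 60.0 z 290.2 Fcw 1.4 Frad 3.0 Fz -7.1 q [-0.05  0.43  1.2  -0.    1.51 -1.64]
mean Fcw 1.25 Frad 2.29 Fz -8.7 sd 0.3 t 8.8
```

```bash
python3 -m jog '[[-0.0022,-0.0186,0,0,0,0,0.015],[0.0036,-0.0184,0,0,0,0,0.015],[0,0,0,0,0,0,0.015]]' >/dev/null; python3 fb.py; python3 -m jog '[[0.0092,-0.0164,0,0,0,0,0.015],[0,0,0,0,0,0,0.015]]'>/dev/null; python3 fb.py; python3 -m jog '[[0.0138,-0.0128,0,0,0,0,0.015],[0,0,0,0,0,0,0.015]]'>/dev/null; python3 fb.py
```

```text
crank deg 199.3 r 60.6 z 291.7 Fcw 1.9 Frad 7.6 Fz -8.3 q [-0.12  0.42  1.22 -0.    1.5  -1.7 ]
mean Fcw 1.20 Frad 6.94 Fz -8.5 sd 0.2 t 9.4
crank deg 217.1 r 60.8 z 291.9 Fcw 1.4 Frad 8.5 Fz -7.8 q [-0.15  0.39  1.26 -0.    1.49 -1.73]
mean Fcw 1.51 Frad 8.54 Fz -8.4 sd 0.4 t 9.9
crank deg 235.2 r 61.0 z 292.0 Fcw 1.8 Frad 7.9 Fz -8.7 q [-0.17  0.36  1.3  -0.    1.48 -1.76]
mean Fcw 1.33 Frad 9.20 Fz -8.4 sd 0.3 t 10.4
```

```bash
python3 -m jog '[[0.016,-0.0089,0.001,0,0,0,0.015],[0,0,0,0,0,0,0.015]]' >/dev/null; python3 fb.py; python3 -m jog '[[0.0186,-0.0022,0,0,0,0,0.015],[0,0,0,0,0,0,0.015]]'>/dev/null; python3 fb.py; python3 -m jog '[[0.0184,0.0036,0,0,0,0,0.015],[0,0,0,0,0,0,0.015]]'>/dev/null; python3 fb.py
```

```text
crank deg 252.5 r 61.2 z 290.7 Fcw 2.1 Frad 3.4 Fz -8.4 q [-0.19  0.32  1.36 -0.    1.46 -1.78]
mean Fcw 1.35 Frad 4.70 Fz -8.3 sd 0.3 t 10.9
crank deg 269.9 r 61.1 z 290.6 Fcw 1.9 Frad 5.3 Fz -8.0 q [-0.21  0.28  1.41 -0.    1.45 -1.79]
mean Fcw 1.51 Frad 6.37 Fz -8.3 sd 0.4 t 11.4
crank deg 288.0 r 60.8 z 290.5 Fcw 1.7 Frad 6.5 Fz -6.9 q [-0.21  0.24  1.47 -0.    1.44 -1.79]
mean Fcw 1.74 Frad 7.02 Fz -8.4 sd 0.6 t 11.9
```

```bash
python3 -m jog '[[0.0164,0.0082,0,0,0,0,0.015],[0,0,0,0,0,0,0.015]]' >/dev/null; python3 fb.py; python3 -m jog '[[0.0128,0.0138,0,0,0,0,0.015],[0,0,0,0,0,0,0.015]]'>/dev/null; python3 fb.py; python3 -m jog '[[0.0079,0.017,0,0,0,0,0.015],[0,0,0,0,0,0,0.015]]'>/dev/null; python3 fb.py
```

```text
crank deg 305.5 r 60.6 z 290.6 Fcw 2.2 Frad 2.2 Fz -8.8 q [-0.2   0.2   1.51  0.    1.43 -1.79]
mean Fcw 1.42 Frad 2.34 Fz -7.9 sd 0.1 t 12.4
crank deg 322.9 r 60.2 z 290.5 Fcw 1.8 Frad 3.6 Fz -8.5 q [-0.17  0.17  1.55  0.    1.42 -1.76]
mean Fcw 1.24 Frad 3.86 Fz -8.3 sd 0.3 t 12.9
crank deg 340.8 r 59.7 z 290.5 Fcw 1.7 Frad 5.2 Fz -7.9 q [-0.14  0.16  1.57  0.    1.42 -1.73]
mean Fcw 1.49 Frad 5.09 Fz -8.4 sd 0.4 t 13.4
```

```bash
python3 -m jog '[[0.0032,0.0186,0,0,0,0,0.015],[0,0,0,0,0,0,0.015]]' >/dev/null; python3 fb.py; python3 -m jog '[[-0.0036,0.0184,0,0,0,0,0.015],[0,0,0,0,0,0,0.015]]'>/dev/null; python3 fb.py; python3 -m jog '[[-0.0092,0.0164,0,0,0,0,0.015],[0,0,0,0,0,0,0.015]]'>/dev/null; python3 fb.py
```

```text
crank deg -1.1 r 59.4 z 290.7 Fcw 1.1 Frad 1.5 Fz -7.8 q [-0.1   0.16  1.57  0.    1.41 -1.69]
mean Fcw 1.51 Frad 0.25 Fz -8.5 sd 0.4 t 13.9
crank deg 16.9 r 59.1 z 290.5 Fcw 0.9 Frad 0.6 Fz -8.7 q [-0.06  0.17  1.55  0.    1.42 -1.65]
mean Fcw 1.15 Frad -0.16 Fz -8.5 sd 0.8 t 14.4
crank deg 35.1 r 58.7 z 290.3 Fcw 1.6 Frad 0.5 Fz -8.7 q [-0.02  0.2   1.52  0.    1.42 -1.61]
mean Fcw 1.70 Frad 1.62 Fz -8.3 sd 0.4 t 14.9
```

```bash
python3 -m jog '[[-0.0138,0.0128,0,0,0,0,0.015],[0,0,0,0,0,0,0.015]]' >/dev/null; python3 fb.py; python3 -m jog '[[-0.017,0.0079,0,0,0,0,0.015],[0,0,0,0,0,0,0.015]]'>/dev/null; python3 fb.py
```

```text
crank deg 53.7 r 58.5 z 290.2 Fcw 1.8 Frad 3.6 Fz -9.0 q [ 0.    0.24  1.47  0.    1.43 -1.59]
mean Fcw 1.23 Frad 3.80 Fz -8.3 sd 0.4 t 15.4
crank deg 72.4 r 58.3 z 290.2 Fcw 1.6 Frad 4.8 Fz -8.8 q [ 0.02  0.28  1.42  0.    1.44 -1.57]
mean Fcw 1.50 Frad 5.68 Fz -7.8 sd 0.5 t 15.9
```

```bash
python3 -m jog '[[-0.0186,0.0032,0,0,0,0,0.015],[0,0,0,0,0,0,0.015]]' >/dev/null; python3 fb.py '(525.5,69)'; python3 -m jog '[[-0.0184,-0.0036,0,0,0,0,0.015],[0,0,0,0,0,0,0.015]]'>/dev/null; python3 fb.py '(525.5,69)'; python3 -m jog '[[-0.0164,-0.0092,0,0,0,0,0.015],[0,0,0,0,0,0,0.015]]'>/dev/null; python3 fb.py '(525.5,69)'
```

```text
crank deg 90.6 r 60.0 z 290.2 Fcw 1.4 Frad 1.6 Fz -9.5 q [ 0.02  0.32  1.36 -0.    1.46 -1.56]
mean Fcw 1.44 Frad 0.61 Fz -8.5 sd 0.9 t 16.4
crank deg 108.3 r 60.0 z 290.2 Fcw 1.5 Frad 1.0 Fz -8.0 q [ 0.02  0.36  1.31 -0.    1.47 -1.57]
mean Fcw 1.74 Frad -0.81 Fz -8.2 sd 0.7 t 16.9
crank deg 126.2 r 59.9 z 290.1 Fcw 2.1 Frad -0.2 Fz -8.3 q [ 0.    0.4   1.26 -0.    1.49 -1.59]
mean Fcw 1.44 Frad 0.62 Fz -8.0 sd 0.4 t 17.4
```

```bash
python3 -m jog '[[-0.0128,-0.0138,0,0,0,0,0.015],[0,0,0,0,0,0,0.015]]' >/dev/null; python3 fb.py '(525.5,69)'; python3 -m jog '[[-0.0079,-0.017,0,0,0,0,0.015],[0,0,0,0,0,0,0.015]]'>/dev/null; python3 fb.py '(525.5,69)'
```

```text
crank deg 144.3 r 59.9 z 290.2 Fcw 1.7 Frad 1.8 Fz -8.0 q [-0.02  0.42  1.22 -0.    1.5  -1.61]
mean Fcw 1.70 Frad 1.80 Fz -8.6 sd 0.3 t 17.9
crank deg 162.6 r 59.8 z 290.3 Fcw 2.1 Frad 2.6 Fz -8.0 q [-0.05  0.43  1.21 -0.    1.5  -1.64]
mean Fcw 1.43 Frad 3.16 Fz -8.2 sd 0.5 t 18.4
```

```bash
python3 -m jog '[[-0.0022,-0.0186,0,0,0,0,0.015],[0,0,0,0,0,0,0.015]]' >/dev/null; python3 fb.py '(525.5,69)'; python3 -m jog '[[0.0036,-0.0184,0,0,0,0,0.015],[0,0,0,0,0,0,0.015]]'>/dev/null; python3 fb.py '(525.5,69)'; python3 -m jog '[[0.0092,-0.0164,0,0,0,0,0.015],[0,0,0,0,0,0,0.015]]'>/dev/null; python3 fb.py '(525.5,69)'
```

```text
crank deg 180.6 r 59.7 z 290.4 Fcw 1.8 Frad 5.4 Fz -8.5 q [-0.08  0.43  1.21 -0.    1.5  -1.67]
mean Fcw 1.21 Frad 5.35 Fz -8.3 sd 0.3 t 18.9
crank deg 198.1 r 59.6 z 290.6 Fcw -1.1 Frad 5.8 Fz -8.9 q [-0.12  0.42  1.22  0.    1.5  -1.7 ]
mean Fcw -1.29 Frad 6.83 Fz -8.3 sd 0.3 t 19.4
crank deg 216.2 r 59.6 z 290.8 Fcw -2.8 Frad 7.2 Fz -8.5 q [-0.15  0.39  1.26 -0.    1.49 -1.73]
mean Fcw -2.29 Frad 7.84 Fz -8.3 sd 0.2 t 19.9
```

```bash
python3 -m jog '[[0.0128,-0.0138,0,0,0,0,0.015],[0,0,0,0,0,0,0.015]]' >/dev/null; python3 fb.py '(525.5,69)'; python3 -m jog '[[0.017,-0.0079,0,0,0,0,0.015],[0,0,0,0,0,0,0.015]]'>/dev/null; python3 fb.py '(525.5,69)'; python3 -m jog '[[0.0186,-0.0022,0,0,0,0,0.015],[0,0,0,0,0,0,0.015]]'>/dev/null; python3 fb.py '(525.5,69)'
```

```text
crank deg 234.2 r 59.9 z 290.6 Fcw -2.2 Frad -0.1 Fz -7.5 q [-0.17  0.36  1.3   0.    1.48 -1.76]
mean Fcw -3.69 Frad -1.77 Fz -8.8 sd 0.6 t 20.4
crank deg 252.1 r 60.1 z 290.6 Fcw -3.9 Frad -5.2 Fz -9.1 q [-0.2   0.32  1.36  0.    1.46 -1.78]
mean Fcw -4.66 Frad -4.17 Fz -8.1 sd 0.3 t 20.9
crank deg 269.6 r 60.1 z 290.9 Fcw -5.2 Frad -4.1 Fz -8.4 q [-0.21  0.28  1.41  0.    1.45 -1.79]
mean Fcw -5.15 Frad -3.97 Fz -8.4 sd 0.3 t 21.4
```

```bash
python3 -m jog '[[0.001,0,0.002,0,0,0,0.015],[0,0,0.004,0,0,0,0.015],[0,0,0.002,0,0,0,0.015],[0,0,0,0,0,0,0.015]]' >/dev/null; python3 fb.py '(525.5,69)'; python3 -m jog '[[0,0,0.001,0,0,0,0.015],[0,0,0.001,0,0,0,0.015],[0,0,0,0,0,0,0.015]]' >/dev/null; python3 fb.py '(525.5,69)'
```

```text
crank deg 269.3 r 60.1 z 282.7 Fcw -6.2 Frad -4.7 Fz -5.8 q [-0.21  0.29  1.43  0.    1.43 -1.8 ]
mean Fcw -6.71 Frad -4.11 Fz -7.0 sd 0.3 t 22.1
crank deg 269.4 r 60.1 z 280.9 Fcw -6.8 Frad -3.6 Fz -7.4 q [-0.21  0.29  1.43  0.    1.42 -1.8 ]
mean Fcw -6.34 Frad -4.54 Fz -6.4 sd 0.4 t 22.7
```

```bash
python3 -m jog '[[0,0,0.001,0,0,0,0.015],[0,0,0.001,0,0,0,0.015],[0,0,0.001,0,0,0,0.015],[0,0,0,0,0,0,0.015]]' >/dev/null; python3 fb.py '(525.5,69)'; sed -n 5,6p /dev/null
```

```text
crank deg 269.1 r 60.1 z 278.8 Fcw -6.2 Frad -4.5 Fz -1.5 q [-0.21  0.29  1.44  0.    1.41 -1.8 ]
mean Fcw -6.08 Frad -4.32 Fz -1.8 sd 0.5 t 23.4
```

```bash
python3 -m jog '[[0,0,0.001,0,0,0,0.015],[-0.001,0,0,0,0,0,0.015],[-0.001,0,0,0,0,0,0.015],[0,0,0,0,0,0,0.015]]' >/dev/null; python3 fb.py '(525.5,69)'
```

```text
crank deg 268.2 r 60.1 z 278.6 Fcw 3.8 Frad -4.6 Fz 8.1 q [-0.21  0.29  1.43  0.    1.42 -1.79]
mean Fcw 3.19 Frad -4.22 Fz 7.6 sd 0.6 t 24.1
```

```bash
python3 -m jog '[[0,0,0,0,0,0,0.042],[0,0,0,0,0,0,0.042],[0,0,0,0,0,0,0.042],[0,0,-0.01,0,0,0,0.042],[0,0,-0.03,0,0,0,0.042]]' && python3 -m jog '[[0,0,-0.04,0,0,0,0.042],[0,0,-0.04,0,0,0,0.042],[0,0,0,0,0,0,0.042]]'; python3 - <<'E'
from h import *
W=cam("wrist"); w=eyes.capture("wrist")[:,:,::-1]; s=eyes.capture("scene")[:,:,::-1]; d=eyes.capture("side")[:,:,::-1]
a=cv2.resize(w[100:340,180:480],(500,400)); b=cv2.resize(s[120:300,250:440],(300,284)); c=cv2.resize(d[140:300,240:400],(300,300))
cv2.imwrite("pics/end.png",np.hstack([np.vstack([a,np.zeros((184,500,3),np.uint8)]),np.vstack([b,c])]))
E
```

```text
time_s: 24.6
eef_pos: [525.2, 8.5, 315.4]
ee_rot: [-0.002, -0.008, 1.0, 0.0]
force: [1.3, 0.6, 1.3]
grip_width: 0.496
grip_force: 0.0
time_s: 24.9
eef_pos: [526.5, 8.3, 402.4]
ee_rot: [0.005, -0.009, 1.0, -0.001]
force: [-0.5, 0.4, 0.6]
grip_width: 0.49
grip_force: 0.0
```

View pics/end.png

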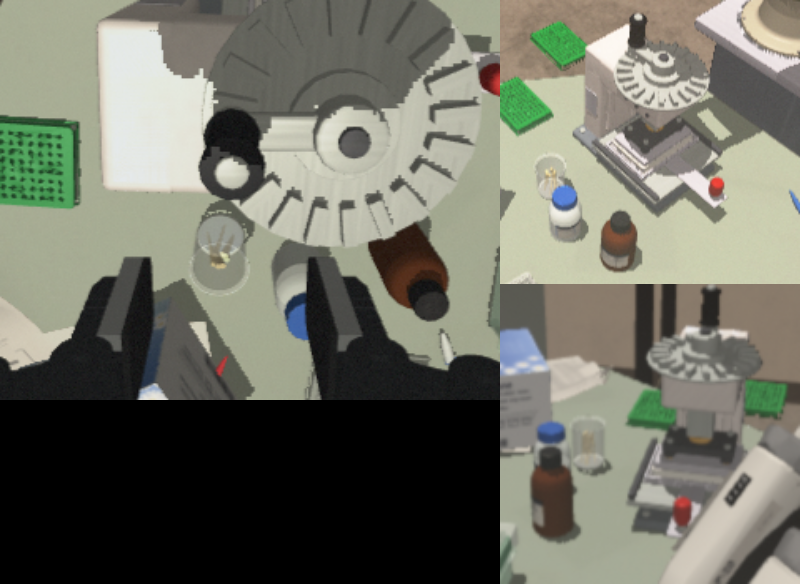

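The crank stands at three quarters of a turn with its sleeve seated (wrist crop (232,150)), the platen is down on the plate, the tray is home, and the bottles and beaker are where they were. The gripper is clear, so I'm handing in.

```bash
python3 -c "
from rig import finish_job; print(finish_job())"
```

```text
the job is handed in; nothing more can be done
None
```

The job is handed in, with no verdict shown: the tray is home, and the plate is clamped about 0.23 turn past first touch (about 80 N, estimated from the force felt at the crank). The pin is seated in a notch, the gripper is clear, and the bottles and beaker are untouched.

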